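# Touch the spring pin of a test card to the ringed pad of a circuit board

### The job

Slide the test card with the orange grip straight up out of its slot in the grey rack, then hold it with its spring pin on the yellow-ringed copper pad of the sloping circuit board, the card square to the board's surface (not plumb) and pressed lightly so that the pin's spring is about half-way in. Touch the board nowhere but on that pad and with nothing but the pin, press gently, and leave the other cards and everything else where they are. Finish while still holding the card there, steady: do not let go.

Things in the scene. Friction and masses are not known exactly. Their poses are not given: they have to be found in the camera images.
- card_grip (a point): Centre of the test card's orange grip, 44 (x) x 10 (y) x 28 (z) mm, pinched across its 10 mm. The card: green circuit board 60 (x) x 5 (y) x 90 mm tall (z, up in the rack), 40 to 85 g; this point is 14 mm below its top edge, 76 mm above its lower edge. A brass barrel 11 mm across covers the lower 36 mm; a spring pin sticks 18 mm out of the lower edge. Site axes are the card's.
- pin_tip (a point): Rounded end of the steel spring pin (6 mm diameter) in the middle of the test card's lower edge: 94 mm from the grip centre along the card's -z while the spring is out. Axes as the card's: z runs from the tip up along the pin.
- pin (a joint): How far the spring pin is pushed into the card: 0 m is fully out, 0.012 m is the end stop. Spring 250 N/m with 0.5 N preload: about 2 N when half-way (0.006), 3.5 N at the stop.
- rack: Grey fixed rack, 90 (x) x 200 (y) x 70 mm high, origin at the centre of its underside, z up. Three open-topped slots at y = -60, 0, +60 mm; a card's 60 mm width lies along the rack's x. Cards stand 40 mm deep in them with about 1 mm play, lower edge 30 mm above the table, grip centre 106 mm, top 120 mm; the pin is clear after a 60 mm lift. Which card is in which slot varies.
- board: Green circuit board under test, 120 (x) x 160 (y) x 4 mm, clamped on a fixed stand, sloping 20 degrees with its low edge (-x) roughly towards the robot. Origin at the centre of its underside, 48 mm above the table; z is the face normal, up and leaning towards the low edge. Parts on it rise at most 10 mm above its face and stay 25 mm or more from the ringed pad's centre.
- pad (a point): Centre of the top of the marked pad: a flat copper disc 16 mm across inside a yellow ring 26 mm across, at (-12, 22, 5) mm in the board's frame (two more copper pads have no ring). Axes as the board's: z is the face normal.
- stand: Aluminium base plate, 130 x 180 x 12 mm, fixed to the table, that carries the board on four posts; origin at the centre of its underside, z up.
- spare_blue_grip (a point): Grip centre of a spare card of the same size without a pin, blue with blue grip, standing in the rack: leave it there.
- spare_black_grip (a point): Grip centre of a spare card of the same size without a pin, black with black grip, standing in the rack: leave it there.
- glue_mid (a point): Middle of a blue glue bottle, 34 mm across, 120 mm tall (bystander).
- tape_measure_mid (a point): Middle of a black and yellow tape measure, 65 x 36 x 62 mm (bystander).
- tin_a_mid (a point): Middle of a flat red tin, 60 mm across, 20 mm tall (bystander).
- tin_b_mid (a point): Middle of a second such red tin (bystander).
- screwdriver_grip (a point): Handle of a red screwdriver 180 mm long lying on the table (bystander).
Mind the look-alikes: they are no part of the job. What is shaped like the stand but red is not meant.

How it is judged:
By the outcome, as a careful person would: the job done as asked, in the order asked, and still so for the second after the job is handed in, while the arm keeps its last pose, push and grip.
It also fails if it takes over 45 s, if anything falls off the work surface, if the arm or the gripper's body presses on something with over 40 N, if the wrist force passes 120 N, or if a joint passes its speed limit or range.

### The arm

A 6-joint arm with a two-finger parallel gripper is mounted at the origin on the work surface. World frame = base frame: x ahead of the robot, y to its left, z up, the work surface at z = 0. Lengths are in m, angles in degrees, forces in N, time in s.
With the tool pointing down it reaches from about 0.35 to 0.875 m from the base axis. Payload 4.2 kg.
Tool frame: the origin (TCP) lies on the front face of the gripper's body, between the roots of the fingers; the fingertips stand 70 mm ahead of it and the grasp point (between the pads) lies 51 mm ahead of it (r.nose_length is the distance from the TCP to the fingertips, in m); z points along the fingers, y is the direction in which the jaws open and shut (so a half turn about z gives the same grasp; the last joint's range is limited). The gripper opens to 87 mm and grips with 3 to 60 N. Pads are 19 mm wide; open, the fingers measure 117 mm over their backs; the gripper's body (75 mm by 190 mm) begins 51 mm behind the grasp point.
Start: joints at [-58.006, 22.042, 0.453, 0, -68.411, -14.817], TCP at [0.185, -0.597, 0.292] pointing down, gripper open.
Joint ranges: [-179.83, 179.83], [-69.29, 118.12], [-61.27, 80.66], [-181.25, 117.63], [-171.15, -9.14], [-177.46, 177.46]. Speed limits (degrees/s): [159.86, 159.86, 180, 180, 180, 180].

### API

Orientations are given as a 3x3 rotation matrix whose columns are the frame's x, y, z axes.
In Python, from station import telemetry, capture, order, r gives the robot as it stands.
- The arm moves only by the tool drive_tool, never from a script. Its argument "series" is a list of rows, each a list of 4 numbers: the shift along the tool's x, y, z as a fraction of full scale, then the turn about the tool's z as a fraction of full scale. In form: [[dx, dy, dz, turn], ...]. A call has 1 to 10 rows; each row is the pose to reach, as a shift and turn from the pose commanded when the call began, along the tool's axes at that moment; what a row does not reach only later rows make up. Full scale, the value 1, is 0.12 m for a shift and 2 rad for a turn. A row lasts 1/8 s, in which the tool goes at most 62.5 mm and 10.7 degrees, less where a joint would pass 70% of its speed; a pose out of reach is approached as far as the arm can. A call with a number of a shift or a turn outside -1 to 1 is refused whole. A call with a gripper value outside its range is refused whole. "fingers" is the finger opening in mm, from 0 to 87, set as the call begins (left out, the last holds). The fingers move at their own pace and stop on an object; the grip force is fixed at half the most. Time passes only in rows, so rows that repeat a pose let the fingers close. It gives the time, the measured TCP pose, the force and the opening at its end, in the units of the state.
- telemetry.sense(): the state, without advancing time (a new reading comes with each control period).
- capture(name): name is "scene" or "side" or "wrist"; returns a dict with "color" (400x640x3 uint8, blue, green, red), "fx", "fy", "cx", "cy" (pixels), "k1" (the pictures are not rectified: a ray, as slopes to the right and down, at radius r is drawn at 1 + k1 r^2 times it, then the intrinsics apply), "eye" and "attitude" of the camera in the world; the wrist camera has in their place "mount" (4x4, takes a point from camera to tool coordinates, whose origin is the TCP and whose axes are the flange's). Camera axes: x right, y up, looking along -z (the intrinsics and any distortion apply to the point x, -y, -z); pixel columns grow to the right and rows downward; lengths in m; the calibration is good to about 2 mm. A picture is of the moment at which its call begins: read the wrist's pose just before it. There is no depth.
- order.finish_job(): hands the job in, once; it reports no verdict.
The state is a dict: "time_s": time; "joints": joint angles; "joint_velocities": joint speeds; "effort": joint torques, N m; "tcp_pos": TCP position; "ee_rot": TCP orientation; "wrist_force": force on the tool from outside, world axes, zero at the start; "moment": the same for the moment, N m; "gripper_width": opening from 0.0 (shut) to 1.0 (fully open).
Only numpy, scipy, OpenCV 4.12 (cv2) and the standard library are available. Lean on these libraries where they do the work, as an engineer would, in place of code of your own. Each camera call takes 0.05 s, during which the arm holds its last target. There are 200 camera calls.

## Working session

There is one attempt and no reset: what is moved stays moved. The work goes in short steps, Python scripts to look and compute and a tool call to move; the robot and the scene stay as the last step left them, time stands still between calls to the robot, and variables do not carry over. Pictures are saved under pics/ and viewed, about 8 in all and at most 12, crops included, and the job is handed in when it is done.

Besides the shell and the picture viewer there is one more tool, called after "Request:" as a command line: name --pt "numbers of a row" for each row, then --argument value for the rest. drive_tool: Moves the arm, as the interface text tells. Shift numbers are shares of 0.12 m and turn numbers shares of 2 rad, none past 1 either way. Its arguments: {"type":"object","properties":{"series":{"type":"array","items":{"type":"array","items":{"type":"number","minimum":-1,"maximum":1}}},"fingers":{"type":"number"}},"required":["series"]}

```bash
ls; mkdir -p pics; cat > h.py <<'E'
import numpy as np, cv2
from station import telemetry, capture, order, r
def ray(c,u,v,S=None):
    K=np.array([[c['fx'],0,c['cx']],[0,c['fy'],c['cy']],[0,0,1.]])
    p=cv2.undistortPoints(np.array([[[u,v]]],float),K,np.array([c['k1'],0,0,0,0.]))[0,0]
    d=np.array([p[0],-p[1],-1.])
    if 'mount' in c:
        M=np.array(c['mount']);R=np.array(S['ee_rot']);t=np.array(S['tcp_pos'])
        return R@M[:3,3]+t, R@M[:3,:3]@d
    return np.array(c['eye']),np.array(c['attitude'])@d
def onz(c,u,v,z,S=None):
    o,d=ray(c,u,v,S); return o+d*(z-o[2])/d[2]
def meet(a,b):
    (o1,d1),(o2,d2)=a,b
    s=np.linalg.lstsq(np.c_[d1,-d2],o2-o1,rcond=None)[0]
    p,q=o1+s[0]*d1,o2+s[1]*d2
    return (p+q)/2,np.linalg.norm(p-q)
E
python3 - <<'E'
from h import *
np.set_printoptions(precision=4,suppress=True)
S=telemetry.sense()
for k,v in S.items(): print(k,np.array(v).tolist())
print([x for x in dir(r) if x[0]!='_'],[x for x in dir(telemetry) if x[0]!='_'],[x for x in dir(order) if x[0]!='_'])
for n in('scene','side','wrist'):
    c=capture(n); cv2.imwrite(f'pics/{n}0.png',c['color']); print(n,{k:np.array(v).round(4).tolist() for k,v in c.items() if k!='color'})
E
```

```text
pics
time_s 0.0
joints [-58.00597147703341, 22.0892391355672, 0.3797342009219161, -0.028933923468478107, -68.40908339259252, -14.818212857400942]
joint_velocities [0.07302520788841109, -0.007564698430707414, 0.0280081961230675, -0.06127717565580531, 0.07403072554273771, -0.06937604414754467]
effort [1.4765396372240502e-05, -39.06664967536926, 18.740744590759277, 4.2200106382369995, 0.01098060398362577, -0.00018689298940444132]
tcp_pos [0.18447564390104215, -0.5966870302247742, 0.29117529456796953]
ee_rot [[-0.9554580699298595, -0.2951260559424974, -0.0006983621793628175], [-0.29512687248398095, 0.9554559710714935, 0.0020041161776412856], [7.57874110848623e-05, 0.002120954420860741, -0.9999977479017705]]
wrist_force [-0.3554805364525448, 0.23003372761508387, -0.7098437410407143]
moment [-0.00884669330997524, 0.019280201579645016, -0.041985164675307794]
gripper_width 1.0033907100188586
['PlanningError', 'nose_length'] ['sense'] ['finish_job']
scene {'fx': 362.857, 'fy': 362.857, 'cx': 318.4672, 'cy': 196.7293, 'k1': -0.0771, 'eye': [1.1048, -0.5808, 0.6814], 'attitude': [[0.68, -0.4323, 0.5922], [0.7332, 0.3885, -0.5581], [0.0112, 0.8137, 0.5811]]}
side {'fx': 385.4522, 'fy': 385.4522, 'cx': 323.0804, 'cy': 196.4763, 'k1': -0.0758, 'eye': [0.1186, 1.0153, 0.9191], 'attitude': [[-0.9368, 0.1999, -0.2871], [-0.3496, -0.5626, 0.7492], [-0.0118, 0.8022, 0.5969]]}
wrist {'fx': 324.5658, 'fy': 324.5658, 'cx': 316.3787, 'cy': 196.3135, 'k1': -0.0678, 'mount': [[-0.0001, 0.9539, 0.3001, 0.0829], [1.0, -0.0002, 0.0012, 0.0007], [0.0012, 0.3001, -0.9539, -0.0915], [0.0, 0.0, 0.0, 1.0]]}
```

View pics/scene0.png

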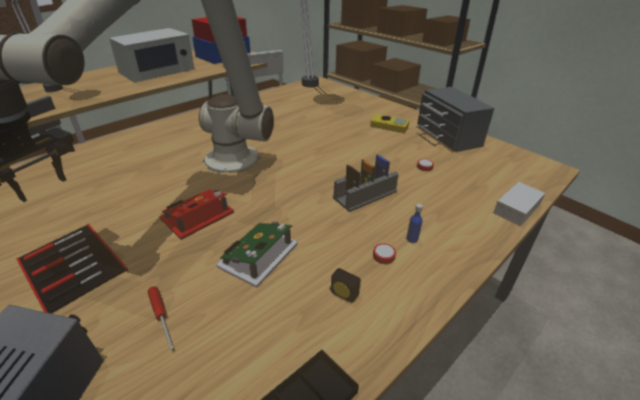

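View pics/side0.png

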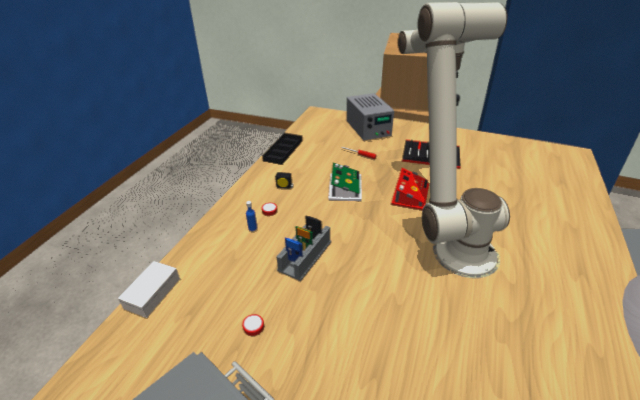

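Scene view: rack at about (367,185), with cards black (354,177), orange (370,168) and blue (383,163). The green board on its aluminium stand is at (262,240). Look-alikes are the red stand (197,210) and the spare cards. Side view: orange (303,235), blue (293,243), black (313,223), green board (345,180), red stand (410,187). I choose the middle card with the orange grip and the green board, and check both in crops.

```bash
python3 - <<'E'
import cv2,numpy as np
a=cv2.imread('pics/scene0.png');b=cv2.imread('pics/side0.png')
def cr(i,x,y,w=100,h=75): return cv2.resize(i[y:y+h,x:x+w],(400,300),interpolation=cv2.INTER_CUBIC)
cv2.imwrite('pics/c1.png',np.vstack([np.hstack([cr(a,320,140),cr(a,210,210)]),np.hstack([cr(b,260,205),cr(b,295,145)])]))
E
```

```text
(no output)
```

View pics/c1.png

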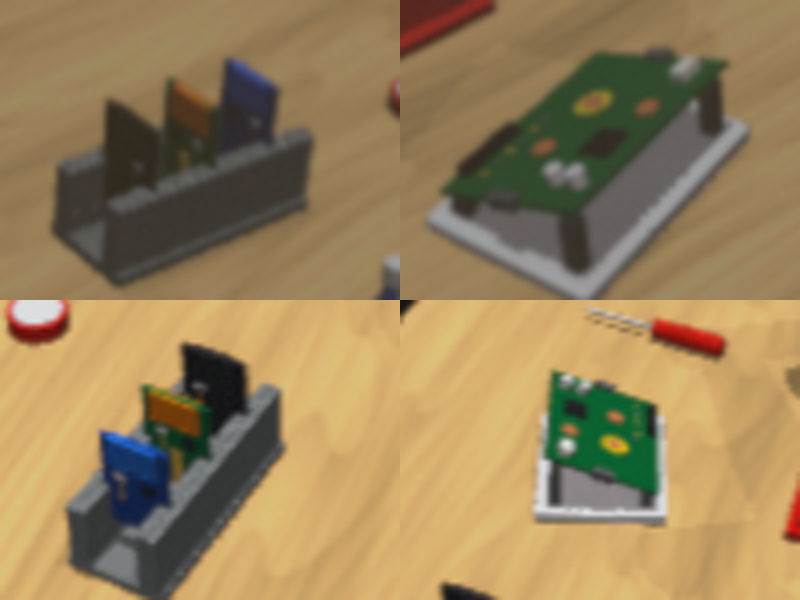

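```bash
python3 - <<'E'
from h import *
np.set_printoptions(precision=4,suppress=True)
a=capture('scene');b=capture('side')
P={}
for n,u,v in [('orange',(368,166.8),(303.75,233.3)),('blue',(382.5,159.5),(293.7,244)),('black',(353,171),(313.2,223.2)),('ring',(258.2,235.5),(348.5,181)),
 ('lowL',(360.2,223.2),(0,0))][:4]+[('nearLow?',(270.7-0+90.5,223.5),(0,0))][:0]:
    P[n],e=meet(ray(a,*u),ray(b,*v)); print(n,P[n],e)
d=P['blue']-P['black'];print('rack yaw of y axis',np.degrees(np.arctan2(d[1],d[0])),np.linalg.norm(d))
# stand plate corners on z=.012
st={'scene':[(210+428-400)/1 if 0 else 0]}
def cs(x,y):return 210+(x-400)/4,210+y/4
def cd(x,y):return 295+(x-400)/4,145+(y-300)/4
for q in [(428,220),(590,296),(750,128)]: print('scene plate',onz(a,*cs(*q),.012))
for q in [(537,518),(666,520),(665,420)]: print('side plate',onz(b,*cd(*q),.012))
R=lambda x,y:(320+x/4,140+y/4)
for q in [(62,165),(118,212),(312,132)]: print('rack top',onz(a,*R(*q),.07))
R=lambda x,y:(260+x/4,205+(y-300)/4)
for q in [(70,508),(147,548),(283,388)]: print('rack top s',onz(b,*R(*q),.07))
E
```

```text
orange [0.501  0.1961 0.1046] 0.003157877343055268
blue [0.5084 0.257  0.1107] 0.00357933811589158
black [0.4895 0.1414 0.1059] 0.0007713174542458822
ring [ 0.4792 -0.2082  0.0473] 0.0033845703442200005
rack yaw of y axis 80.7165016457655 0.11722986706970016
scene plate [ 0.4688 -0.3293  0.012 ]
scene plate [ 0.5878 -0.289   0.012 ]
scene plate [ 0.5392 -0.1233  0.012 ]
side plate [ 0.5253 -0.1127  0.012 ]
side plate [ 0.406  -0.1517  0.012 ]
side plate [ 0.4553 -0.321   0.012 ]
rack top [0.4567 0.1014 0.07  ]
rack top [0.5291 0.0873 0.07  ]
rack top [0.5566 0.2864 0.07  ]
rack top s [0.5499 0.2871 0.07  ]
rack top s [0.4779 0.3048 0.07  ]
rack top s [0.4432 0.1009 0.07  ]
```

The crops confirm it: the orange-grip card is in the middle slot, and the yellow-ringed pad is on the green board. Next I'll go by way of the board for a close look.

Request:
drive_tool --pt "-0.5 0.4 0 0" --pt "-0.95 0.8 0 0" --pt "-0.95 0.8 0 0" --fingers 40

```text
time_s: 0.62
tcp_pos: [0.2661, -0.4694, 0.2925]
ee_rot: [[-0.955, -0.298, 0.0], [-0.298, 0.955, 0.0], [-0.0, 0.0, -1.0]]
wrist_force: [0.3, -0.1, -0.3]
gripper_width: 0.742
```

Request:
drive_tool --pt "-0.5 0.4 0 0" --pt "-0.95 0.8 0 0" --pt "-0.95 0.8 0 0"

```text
time_s: 1.0
tcp_pos: [0.3467, -0.344, 0.2925]
ee_rot: [[-0.955, -0.298, 0.001], [-0.298, 0.955, 0.0], [-0.001, -0.0, -1.0]]
wrist_force: [-0.7, -0.3, -0.1]
gripper_width: 0.477
```

Request:
drive_tool --pt "-0.5 0.4 0 0" --pt "-0.9 0.8 0 0" --pt "-0.9 0.8 0 0" --pt "-0.9 0.8 0 0"

```text
time_s: 1.5
tcp_pos: [0.4211, -0.2215, 0.2923]
ee_rot: [[-0.954, -0.298, 0.0], [-0.298, 0.954, 0.0], [-0.0, 0.0, -1.0]]
wrist_force: [-0.5, -0.0, 0.3]
gripper_width: 0.459
```

```bash
cat >> h.py <<'E'
def wcap(name):
    S=telemetry.sense(); c=capture('wrist'); cv2.imwrite(f'pics/{name}.png',c['color']); return S,c
def blob(img,lo,hi,box=None):
    m=cv2.inRange(cv2.cvtColor(img,cv2.COLOR_BGR2HSV),lo,hi)
    if box: q=np.zeros_like(m);x,y,x2,y2=box;q[y:y2,x:x2]=m[y:y2,x:x2];m=q
    cs=cv2.findContours(m,cv2.RETR_EXTERNAL,cv2.CHAIN_APPROX_NONE)[0]
    return sorted(cs,key=cv2.contourArea,reverse=True)
E
python3 - <<'E'
from h import *
import pickle
S,c=wcap('w1'); pickle.dump((S,c),open('w1.pkl','wb')); print(S['time_s'],S['tcp_pos'],S['wrist_force'])
for k in blob(c['color'],(22,120,110),(35,255,255))[:3]: print(cv2.contourArea(k),cv2.fitEllipse(k) if len(k)>5 else 0)
E
```

```text
1.5 [ 0.42112497 -0.22152605  0.29230956] [-0.48418165 -0.00917667  0.27824274]
778.5 ((185.3864288330078, 126.85614776611328), (20.08271598815918, 91.66223907470703), 98.943603515625)
746.0 ((34.28717041015625, 101.61407470703125), (15.958625793457031, 85.33216857910156), 108.73136138916016)
417.5 ((188.00363159179688, 146.2016143798828), (10.122129440307617, 75.5244140625), 106.2632827758789)
```

View pics/w1.png

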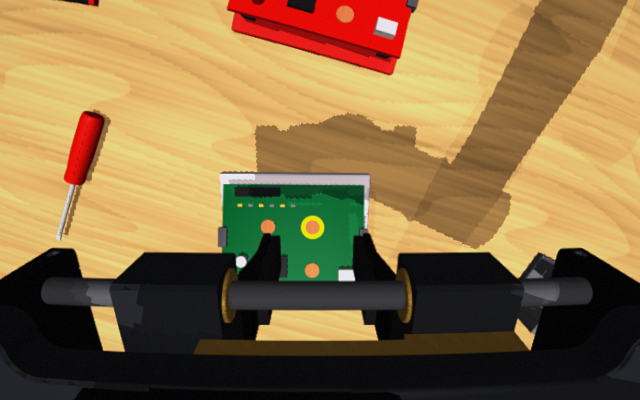

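The ringed pad sits at about (312,228), the robot-side (low) edge of the board is at the top of the picture, and the board looks nearly aligned with the tool. I'll fit the ring and the plate and board edges.

```bash
python3 - <<'E'
from h import *
import pickle
np.set_printoptions(precision=4,suppress=True)
S,c=pickle.load(open('w1.pkl','rb'))
k=blob(c['color'],(22,150,130),(35,255,255),(285,205,340,255))[0]; e=cv2.fitEllipse(k); print(e)
p=onz(c,*e[0],.0486,S); print('pad wrist',p)
# scene/side check
for n,b in(('scene',(245,222,272,248)),('side',(335,170,362,192))):
    q=capture(n); cs=blob(q['color'],(20,110,90),(35,255,255),b)
    if cs: e=cv2.boundingRect(cs[0]); u=(e[0]+e[2]/2-.5,e[1]+e[3]/2-.5); print(n,u,onz(q,*u,.0486))
# plate edge yaw: white plate top edge per column; board green low edge
hsv=cv2.cvtColor(c['color'],cv2.COLOR_BGR2HSV)
m=(hsv[...,1]<60)&(hsv[...,2]>120)
pts=[(u,165+np.argmax(m[165:190,u])) for u in range(228,364) if m[165:190,u].any()]
P=np.array([onz(c,*x,.012,S)[:2] for x in pts]); 
l=cv2.fitLine(P.astype(np.float32),cv2.DIST_HUBER,0,.01,.01).ravel(); print('plate edge dir',np.degrees(np.arctan2(l[1],l[0]))%180)
g=(hsv[...,0]>45)&(hsv[...,0]<85)&(hsv[...,1]>100)
pts=[(u,178+np.argmax(g[178:200,u])) for u in range(228,360) if g[178:200,u].any()]
zlow=.048-.06*np.sin(np.radians(20))+.004*np.cos(np.radians(20))
P=np.array([onz(c,*x,zlow,S)[:2] for x in pts]); 
l=cv2.fitLine(P.astype(np.float32),cv2.DIST_HUBER,0,.01,.01).ravel(); print('green edge dir',np.degrees(np.arctan2(l[1],l[0]))%180)
R=S['ee_rot'];print('tool y',np.degrees(np.arctan2(R[1][1],R[0][1])))
E
```

```text
((312.18902587890625, 226.9216766357422), (22.22471046447754, 22.42475128173828), 138.71945190429688)
pad wrist [ 0.4782 -0.2083  0.0486]
scene (257.5, 235.5) [ 0.4812 -0.2098  0.0486]
side (348.0, 181.0) [ 0.4796 -0.2076  0.0486]
plate edge dir 106.27396
green edge dir 106.42906
tool y 107.35205237166339
```

Request:
drive_tool --pt "-0.13 0.5 0 0" --pt "-0.26 0.95 0 0" --pt "-0.26 0.95 0 0"

```text
time_s: 2.02
tcp_pos: [0.4164, -0.103, 0.2926]
ee_rot: [[-0.954, -0.299, 0.001], [-0.299, 0.954, 0.0], [-0.001, 0.0, -1.0]]
wrist_force: [0.6, -0.4, 0.1]
gripper_width: 0.46
```

Request:
drive_tool --pt "-0.13 0.5 0 0" --pt "-0.26 0.95 0 0" --pt "-0.26 0.95 0 0"

```text
time_s: 2.4
tcp_pos: [0.4131, 0.0149, 0.2925]
ee_rot: [[-0.954, -0.299, 0.001], [-0.299, 0.954, 0.0], [-0.001, 0.0, -1.0]]
wrist_force: [-0.2, -0.4, -0.8]
gripper_width: 0.465
```

Request:
drive_tool --pt "-0.13 0.5 0 0.05" --pt "-0.26 0.95 0 0.1" --pt "-0.26 0.95 0 0.15" --pt "-0.26 0.95 0 0.23" --pt "-0.26 0.95 0 0.23"

```text
time_s: 3.02
tcp_pos: [0.4095, 0.1302, 0.2921]
ee_rot: [[-0.987, 0.16, -0.0], [0.16, 0.987, -0.001], [0.0, -0.001, -1.0]]
wrist_force: [-0.1, 0.3, 0.3]
gripper_width: 0.458
```

```bash
python3 - <<'E'
from h import *
import pickle
np.set_printoptions(precision=4,suppress=True)
S,c=wcap('w2'); pickle.dump((S,c),open('w2.pkl','wb')); print(S['time_s'],S['tcp_pos'],S['wrist_force'],S['ee_rot'])
E
```

```text
3.025 [0.4095 0.1302 0.2921] [-0.1125  0.3339  0.2914] [[-0.9871  0.1602 -0.0004]
 [ 0.1602  0.9871 -0.0005]
 [ 0.0003 -0.0006 -1.    ]]
```

View pics/w2.png

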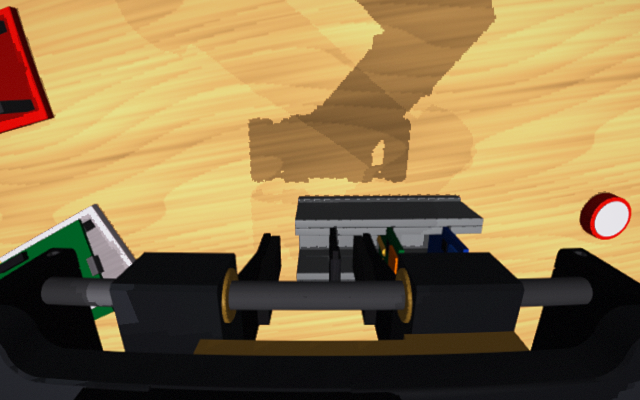

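The rack's long edge (300→480, rows ~200) runs level in the picture, so the yaw is right. The orange grip at (390,250) is partly behind a finger, so I'll shift sideways and look again.

Request:
drive_tool --pt "0.05 0.25 0 0" --pt "0.1 0.5 0 0" --pt "0.1 0.5 0 0"

```text
time_s: 3.45
tcp_pos: [0.4072, 0.1932, 0.2921]
ee_rot: [[-0.988, 0.157, 0.0], [0.157, 0.988, -0.0], [-0.0, -0.0, -1.0]]
wrist_force: [0.2, 0.7, -0.2]
gripper_width: 0.458
```

```bash
python3 - <<'E'
from h import *
import pickle
np.set_printoptions(precision=4,suppress=True)
S,c=wcap('w3'); pickle.dump((S,c),open('w3.pkl','wb')); print(S['time_s'],S['tcp_pos'],S['ee_rot'])
R=np.array(S['ee_rot']);t=np.array(S['tcp_pos'])
for k in blob(c['color'],(5,150,90),(20,255,255),(260,180,380,280))[:2]:
    print(cv2.contourArea(k),cv2.boundingRect(k))
cv2.imwrite('pics/w3c.png',cv2.resize(c['color'][180:300,230:430],(800,480),interpolation=cv2.INTER_CUBIC))
E
```

```text
3.45 [0.4072 0.1932 0.2921] [[-0.9876  0.1571  0.    ]
 [ 0.1571  0.9876 -0.0002]
 [-0.     -0.0001 -1.    ]]
88.5 (327, 269, 12, 11)
0.0 (325, 261, 3, 4)
```

View pics/w3c.png

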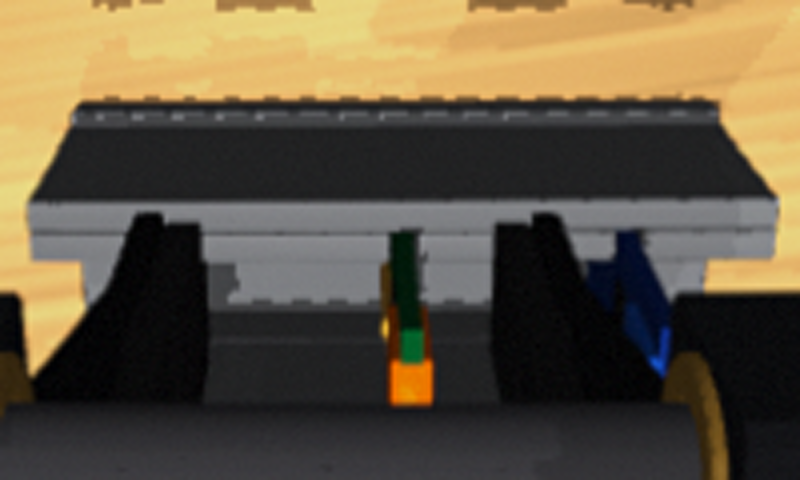

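The orange grip lies between the open fingers. Its near top corner is at about pixel (332.7,270.5), the card's near top corner is at (333,262.5), and the rack's near top edge runs (237.5,230) to (424.5,230).

```bash
python3 - <<'E'
from h import *
import pickle
np.set_printoptions(precision=4,suppress=True)
S,c=pickle.load(open('w3.pkl','rb'))
R=np.array(S['ee_rot']);t=np.array(S['tcp_pos'])
T=lambda p:R.T@(p-t)
for n,u,v,z,off in [('card corner',333,262.5,.12,-.030),('grip edge',332.7,270.5,.12,-.022),('grip far row',332.7,281,.12,0),('rack L',237.5,230,.07,-.045),('rack R',424.5,230,.07,-.045)]:
    q=T(onz(c,u,v,z,S)); q2=q+[off,0,0]; print(n,'tool',q,'centre tool',q2,'world',R@q2+t)
for n,uv in (('scene',(368,166.8)),('side',(303.75,233.3))): print(onz(capture(n),*uv,.106))
E
```

```text
card corner tool [-0.0633  0.0155  0.1721] centre tool [-0.0933  0.0155  0.1721] world [0.5018 0.1938 0.12  ]
grip edge tool [-0.0716  0.0154  0.1721] centre tool [-0.0936  0.0154  0.1721] world [0.5021 0.1937 0.12  ]
grip far row tool [-0.0828  0.0155  0.1721] centre tool [-0.0828  0.0155  0.1721] world [0.4914 0.1955 0.12  ]
rack L tool [-0.0529 -0.0828  0.2222] centre tool [-0.0979 -0.0828  0.2222] world [0.4909 0.096  0.07  ]
rack R tool [-0.053   0.1145  0.2221] centre tool [-0.098   0.1145  0.2221] world [0.522  0.2908 0.07  ]
[0.5041 0.1947 0.106 ]
[0.4991 0.1964 0.106 ]
```

Request:
drive_tool --pt "-0.4 0.06 0 0" --pt "-0.79 0.13 0 0" --pt "-0.79 0.13 0.3 0" --pt "-0.79 0.13 0.6 0" --pt "-0.79 0.13 0.6 0"

```text
time_s: 4.22
tcp_pos: [0.5016, 0.1911, 0.2177]
ee_rot: [[-0.987, 0.161, -0.006], [0.161, 0.987, -0.004], [0.005, -0.005, -1.0]]
wrist_force: [-0.7, -0.6, 0.8]
gripper_width: 0.461
```

```bash
python3 - <<'E'
from h import *
S,c=wcap('w4'); print(S['tcp_pos'],S['wrist_force'])
cv2.imwrite('pics/w4c.png',cv2.resize(c['color'][180:380,160:480],(800,500),interpolation=cv2.INTER_CUBIC))
a=capture('scene')['color'];b=capture('side')['color']
cr=lambda i,x,y,w=100,h=75: cv2.resize(i[y:y+h,x:x+w],(400,300),interpolation=cv2.INTER_CUBIC)
cv2.imwrite('pics/c4.png',np.hstack([cr(a,320,130),cr(b,260,195)]))
E
```

```text
[0.50159843 0.19105789 0.21773408] [-0.70101073 -0.6361877   0.79029959]
```

View pics/c4.png

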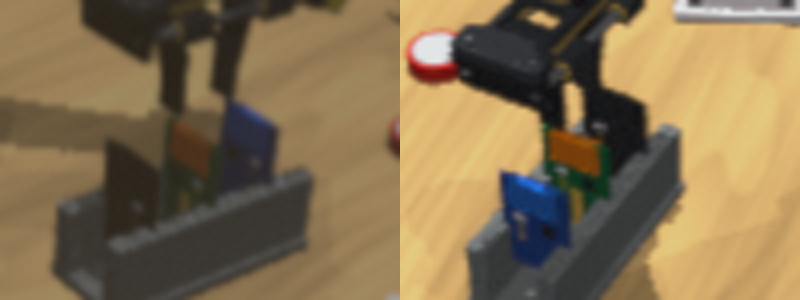

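The fingers straddle the orange card and are clear of the blue and black ones. I'll descend and close.

Request:
drive_tool --pt "0 0.02 0.25 0" --pt "0 0.02 0.4 0" --pt "0 0.02 0.51 0" --pt "0 0.02 0.51 0"

```text
time_s: 4.88
tcp_pos: [0.5033, 0.1955, 0.1593]
ee_rot: [[-0.987, 0.159, 0.0], [0.159, 0.987, -0.0], [-0.0, -0.0, -1.0]]
wrist_force: [0.3, 0.2, -0.3]
gripper_width: 0.46
```

Request:
drive_tool --pt "0 0 0 0" --pt "0 0 0 0" --pt "0 0 0 0" --pt "0 0 0 0" --pt "0 0 0 0" --pt "0 0 0 0" --pt "0 0 0 0" --fingers 0

```text
time_s: 5.75
tcp_pos: [0.5031, 0.195, 0.1593]
ee_rot: [[-0.987, 0.159, -0.0], [0.159, 0.987, -0.001], [0.0, -0.001, -1.0]]
wrist_force: [-1.7, -3.3, 3.5]
gripper_width: 0.114
```

Request:
drive_tool --pt "0 -0.01 0 0" --pt "0 -0.01 -0.15 0" --pt "0 -0.01 -0.3 0" --pt "0 -0.01 -0.45 0" --pt "0 -0.01 -0.6 0" --pt "0 -0.01 -0.75 0" --pt "0 -0.01 -0.75 0"

```text
time_s: 6.62
tcp_pos: [0.5035, 0.1953, 0.2499]
ee_rot: [[-0.987, 0.16, 0.003], [0.16, 0.987, 0.003], [-0.002, 0.004, -1.0]]
wrist_force: [0.6, 0.1, -0.3]
gripper_width: 0.116
```

```bash
python3 - <<'E'
from h import *
print(telemetry.sense()['wrist_force'],telemetry.sense()['moment'])
a=capture('scene');b=capture('side')
cv2.imwrite('pics/a5.png',a['color']);cv2.imwrite('pics/b5.png',b['color'])
cr=lambda i,x,y,w=120,h=90: cv2.resize(i['color'][y:y+h,x:x+w],(400,300),interpolation=cv2.INTER_CUBIC)
cv2.imwrite('pics/c5.png',np.hstack([cr(a,310,110),cr(b,250,180)]))
for z in (.0,): print('bottle base',onz(a,413,240,z),'tape',onz(a,346,297,0),'tin',onz(a,384,256,0))
E
```

```text
[ 0.60404424  0.14169352 -0.28059379] [-0.02885559  0.01645564 -0.00726024]
bottle base [0.73982345 0.12867597 0.        ] tape [ 0.74997266 -0.15329308  0.        ] tin [0.72437135 0.01907661 0.        ]
```

View pics/c5.png

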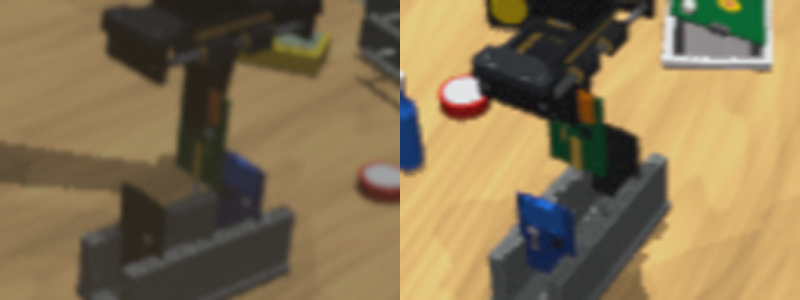

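The card is clear of the slot and the spares are still standing. The tool can't tilt, so I'll set the 20° lean by pivoting the card about the pinch axis: nudge its side edge against the far face of the fixed rack, well clear of the spares.

Request:
drive_tool --pt "-0.3 0 0 0" --pt "-0.6 0 0 0" --pt "-0.8 0 0 0" --pt "-0.8 0 0.15 0" --pt "-0.8 0 0.3 0" --pt "-0.8 0 0.45 0" --pt "-0.8 0 0.54 0" --pt "-0.8 0 0.54 0"

```text
time_s: 7.72
tcp_pos: [0.5972, 0.1788, 0.1826]
ee_rot: [[-0.987, 0.16, -0.003], [0.16, 0.987, -0.001], [0.002, -0.002, -1.0]]
wrist_force: [0.1, -0.1, -1.4]
gripper_width: 0.11
```

Request:
drive_tool --pt "0.04 0 0 0" --pt "0.08 0 0 0" --pt "0.12 0 0 0" --pt "0.15 0 0 0"

```text
time_s: 8.22
tcp_pos: [0.5796, 0.182, 0.1847]
ee_rot: [[-0.987, 0.159, 0.001], [0.159, 0.987, 0.0], [-0.0, 0.001, -1.0]]
wrist_force: [-0.0, 0.2, -0.7]
gripper_width: 0.109
```

Request:
drive_tool --pt "0.02 0 0 0" --pt "0.04 0 0 0" --pt "0.06 0 0 0" --pt "0.06 0 0 0"

```text
time_s: 8.72
tcp_pos: [0.5728, 0.183, 0.1843]
ee_rot: [[-0.987, 0.159, 0.0], [0.159, 0.987, -0.0], [-0.0, 0.0, -1.0]]
wrist_force: [0.5, -0.5, 0.1]
gripper_width: 0.111
```

Request:
drive_tool --pt "0.02 0 0 0" --pt "0.04 0 0 0" --pt "0.04 0 0 0"

```text
time_s: 9.1
tcp_pos: [0.5697, 0.1836, 0.1854]
ee_rot: [[-0.987, 0.159, 0.004], [0.159, 0.987, 0.0], [-0.004, 0.001, -1.0]]
wrist_force: [4.2, -3.2, -0.3]
gripper_width: 0.11
```

```bash
python3 - <<'E'
from h import *
S=telemetry.sense();print(S['wrist_force'],S['moment'])
a=capture('scene');b=capture('side')
cr=lambda i,x,y,w=120,h=90: cv2.resize(i['color'][y:y+h,x:x+w],(400,300),interpolation=cv2.INTER_CUBIC)
cv2.imwrite('pics/c6.png',np.hstack([cr(a,330,120),cr(b,230,175)]))
E
```

```text
[ 4.19180803 -3.17054142 -0.29424495] [-1.01180052 -1.63325817  0.08875409]
```

View pics/c6.png

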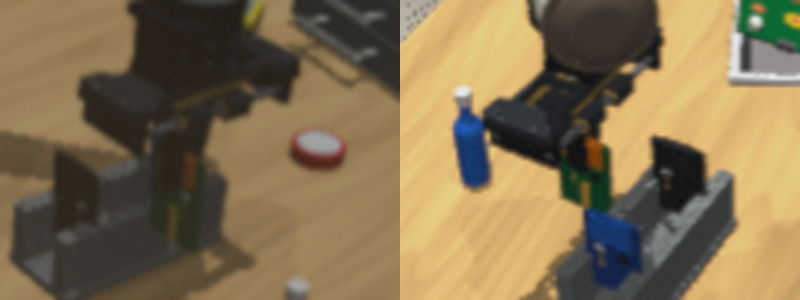

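Contact has begun at 5 N, with the card square against the rack's far face. I'll keep pushing gently.

Request:
drive_tool --pt "0.02 0 0 0" --pt "0.03 0 0 0" --pt "0.04 0 0 0" --pt "0.04 0 0 0"

```text
time_s: 9.7
tcp_pos: [0.566, 0.1846, 0.1864]
ee_rot: [[-0.987, 0.158, 0.007], [0.158, 0.987, 0.001], [-0.007, 0.002, -1.0]]
wrist_force: [5.5, -3.1, 2.5]
gripper_width: 0.11
```

Request:
drive_tool --pt "0.02 0 0 0" --pt "0.03 0 0 0" --pt "0.04 0 0 0" --pt "0.04 0 0 0"

```text
time_s: 10.2
tcp_pos: [0.5619, 0.1858, 0.1871]
ee_rot: [[-0.987, 0.158, 0.009], [0.158, 0.987, 0.002], [-0.009, 0.003, -1.0]]
wrist_force: [6.2, -2.7, 4.1]
gripper_width: 0.112
```

Request:
drive_tool --pt "0.02 0 0 0" --pt "0.04 0 0 0" --pt "0.06 0 0 0" --pt "0.08 0 0 0" --pt "0.09 0 0 0" --pt "0.09 0 0 0"

```text
time_s: 10.95
tcp_pos: [0.5516, 0.188, 0.1877]
ee_rot: [[-0.987, 0.158, 0.011], [0.158, 0.987, 0.003], [-0.01, 0.005, -1.0]]
wrist_force: [6.0, -1.8, 5.8]
gripper_width: 0.111
```

```bash
python3 - <<'E'
from h import *
S=telemetry.sense();print(S['tcp_pos'],S['wrist_force'],S['moment'])
a=capture('scene');b=capture('side')
cv2.imwrite('pics/a7.png',a['color']);cv2.imwrite('pics/b7.png',b['color'])
cr=lambda i,x,y,w=80,h=80: cv2.resize(i['color'][y:y+h,x:x+w],(400,400),interpolation=cv2.INTER_CUBIC)
cv2.imwrite('pics/c7.png',np.hstack([cr(a,350,130),cr(b,260,190)]))
E
```

```text
[0.55160352 0.18801545 0.18773569] [ 5.99343669 -1.83999116  5.80345488] [-0.61234386 -1.98696846  0.04364966]
```

View pics/c7.png

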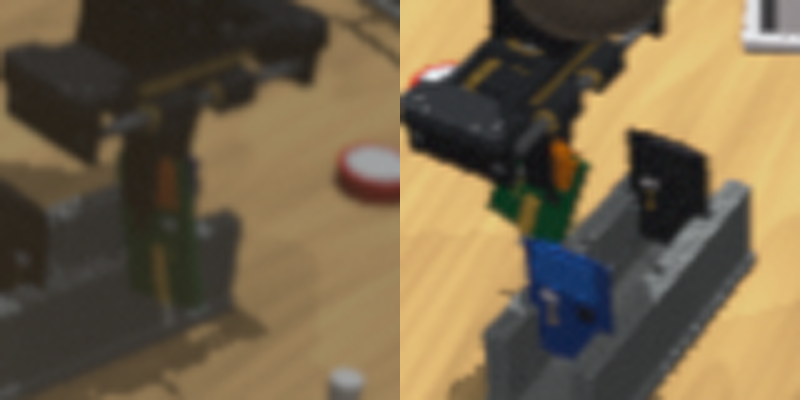

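The card has pivoted to roughly 20° with the spares untouched. I'll back off, lift, and measure the tilt with the wrist camera, where the pin and the lower edge should be visible between the fingers.

Request:
drive_tool --pt "-0.1 0 0 0" --pt "-0.2 0 -0.1 0" --pt "-0.2 0 -0.4 0" --pt "-0.2 0 -0.7 0" --pt "-0.2 0 -0.9 0" --pt "-0.2 0 -0.9 0"

```text
time_s: 11.8
tcp_pos: [0.5721, 0.1834, 0.2934]
ee_rot: [[-0.987, 0.16, 0.002], [0.16, 0.987, 0.002], [-0.001, 0.002, -1.0]]
wrist_force: [0.5, -0.1, -1.9]
gripper_width: 0.112
```

```bash
python3 - <<'E'
from h import *
import pickle
S,c=wcap('w8'); pickle.dump((S,c),open('w8.pkl','wb')); print(S['tcp_pos'],S['wrist_force'],S['moment'])
cv2.imwrite('pics/w8c.png',cv2.resize(c['color'][180:300,220:420],(800,480),interpolation=cv2.INTER_CUBIC))
E
```

```text
[0.57205091 0.18337219 0.29336496] [ 0.47068268 -0.1282564  -1.86180985] [-0.03740915 -0.0120277   0.03619852]
```

View pics/w8c.png

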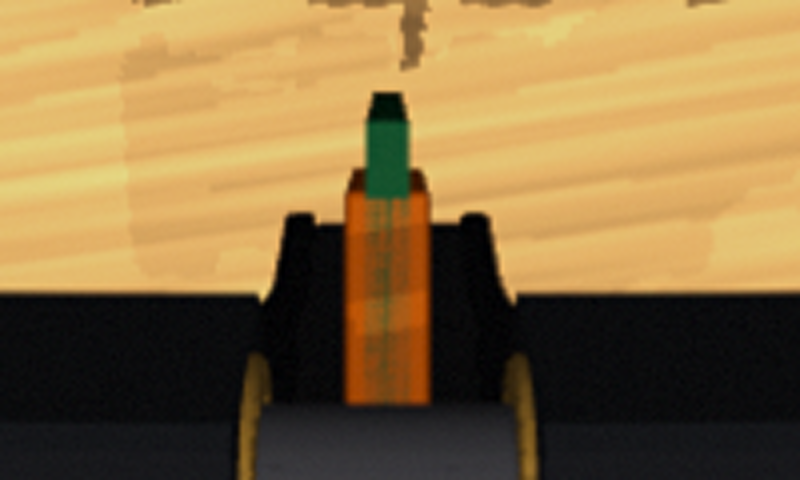

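The picture shows the card's top from above. Near top corner A is at about (317,210), the lower corner C of the near side edge at row 203.2, the grip's near top edge B at row 229.3, and its lower edge D at row 222.5. I'll fit tilt and grip offset from these.

```bash
cat > tilt.py <<'E'
from h import *
from scipy.optimize import least_squares
def fit(c,rows,gz=.0533):
    M=np.array(c['mount']); K=np.array([[c['fx'],0,c['cx']],[0,c['fy'],c['cy']],[0,0,1.]])
    X={'A':(.03,.014),'B':(.022,.014),'C':(.03,-.076),'D':(.022,-.014)}
    def pr(p):
        q=M[:3,:3].T@(p-M[:3,3]); q=np.array([q[0],-q[1],-q[2]])
        return cv2.projectPoints(q[None],np.zeros(3),np.zeros(3),K,np.array([c['k1'],0,0,0,0.]))[0][0,0]
    def P(k,th,gx,gz):  # card z tilts to tool +x, tool z is down
        x,z=X[k]; s,co=np.sin(th),np.cos(th)
        return np.array([gx+x*co+z*s,0,gz+x*s-z*co])
    f=lambda v:[pr(P(k,v[0],v[1],v[2]))[1]-rows[k] for k in rows]+[(v[2]-gz)/.0015*.5,(v[1])/.004*.5]
    s=least_squares(f,[.3,0,gz]); return np.degrees(s.x[0]),s.x[1:],s.fun
E
python3 - <<'E'
from tilt import *
import pickle
np.set_printoptions(precision=4,suppress=True)
S,c=pickle.load(open('w8.pkl','rb'))
img=c['color']
for v in range(196,236): print(v,img[v,317].tolist(),end=' ; ')
print()
print(fit(c,dict(A=210,B=229.3,C=203.2,D=222.5)))
print(fit(c,dict(A=210,B=229.3,C=202.7,D=222.5)))
E
```

```text
196 [104, 179, 227] ; 197 [107, 184, 230] ; 198 [109, 187, 230] ; 199 [110, 185, 230] ; 200 [106, 184, 230] ; 201 [108, 187, 233] ; 202 [95, 169, 217] ; 203 [24, 46, 57] ; 204 [5, 14, 0] ; 205 [9, 18, 1] ; 206 [10, 20, 2] ; 207 [8, 19, 2] ; 208 [7, 19, 1] ; 209 [12, 25, 3] ; 210 [28, 55, 12] ; 211 [44, 82, 20] ; 212 [44, 82, 21] ; 213 [44, 81, 20] ; 214 [45, 82, 20] ; 215 [45, 83, 22] ; 216 [44, 82, 21] ; 217 [44, 80, 20] ; 218 [47, 83, 25] ; 219 [44, 82, 22] ; 220 [43, 81, 20] ; 221 [45, 82, 19] ; 222 [44, 83, 21] ; 223 [45, 83, 22] ; 224 [45, 83, 22] ; 225 [43, 82, 20] ; 226 [46, 82, 22] ; 227 [44, 83, 21] ; 228 [44, 82, 21] ; 229 [42, 83, 41] ; 230 [39, 88, 83] ; 231 [38, 89, 94] ; 232 [37, 89, 102] ; 233 [35, 90, 106] ; 234 [34, 92, 113] ; 235 [34, 90, 114] ; 
(np.float64(16.486564835422374), array([-0.0003,  0.0522]), array([ 0.9049, -0.8666,  0.0191, -0.0838, -0.3518, -0.0351]))
(np.float64(16.27532773385937), array([-0.0002,  0.0522]), array([ 0.9419, -0.8158,  0.0831, -0.2364, -0.3703, -0.027 ]))
```

The tilt is about 16.4°, so it needs about 3.6° more, which is roughly 3.8 mm of extra push.

Request:
drive_tool --pt "0 0 0.3 0" --pt "0 0 0.6 0" --pt "0 0 0.8 0" --pt "0 0 0.9 0" --pt "0.1 0 0.9 0" --pt "0.16 0 0.9 0" --pt "0.2 0 0.9 0" --pt "0.215 0 0.9 0" --pt "0.232 0 0.9 0" --pt "0.232 0 0.9 0"

```text
time_s: 13.1
tcp_pos: [0.5461, 0.1882, 0.1868]
ee_rot: [[-0.987, 0.158, 0.007], [0.158, 0.987, 0.003], [-0.006, 0.004, -1.0]]
wrist_force: [5.1, -1.2, 1.0]
gripper_width: 0.112
```

Request:
drive_tool --pt "-0.1 0 0 0" --pt "-0.2 0 -0.1 0" --pt "-0.2 0 -0.4 0" --pt "-0.2 0 -0.7 0" --pt "-0.2 0 -0.9 0" --pt "-0.2 0 -0.9 0" --pt "-0.2 0 -0.9 0"

```text
time_s: 13.98
tcp_pos: [0.5672, 0.1836, 0.2908]
ee_rot: [[-0.987, 0.16, -0.003], [0.16, 0.987, -0.001], [0.003, -0.001, -1.0]]
wrist_force: [-0.8, -0.5, -1.7]
gripper_width: 0.111
```

```bash
python3 - <<'E'
from tilt import *
import pickle
np.set_printoptions(precision=4,suppress=True)
S,c=wcap('w9'); pickle.dump((S,c),open('w9.pkl','wb')); print(S['tcp_pos'],S['wrist_force'])
i=c['color'].astype(int); u=317
for v in range(196,236): print(v,i[v,u].tolist(),end=';')
print()
for u in range(304,332,1): print(u,i[240,u].tolist(),i[214,u].tolist(),end=';')
E
```

```text
[0.5672 0.1836 0.2908] [-0.7712 -0.5491 -1.6887]
196 [103, 178, 228];197 [107, 181, 230];198 [103, 177, 228];199 [101, 173, 224];200 [97, 169, 219];201 [99, 171, 221];202 [101, 174, 226];203 [107, 182, 229];204 [111, 186, 230];205 [107, 185, 230];206 [109, 185, 233];207 [96, 169, 217];208 [41, 81, 60];209 [34, 69, 6];210 [37, 72, 11];211 [37, 73, 14];212 [38, 73, 14];213 [38, 72, 15];214 [39, 74, 16];215 [36, 72, 12];216 [37, 74, 12];217 [37, 72, 13];218 [36, 72, 11];219 [39, 75, 17];220 [39, 74, 16];221 [39, 75, 18];222 [39, 74, 14];223 [39, 75, 14];224 [36, 73, 12];225 [39, 75, 18];226 [37, 77, 44];227 [31, 84, 91];228 [31, 85, 95];229 [29, 86, 107];230 [25, 88, 136];231 [30, 90, 129];232 [30, 85, 97];233 [31, 89, 124];234 [25, 92, 162];235 [30, 83, 98];
304 [10, 8, 8] [103, 178, 228];305 [7, 11, 23] [106, 181, 229];306 [4, 32, 80] [105, 181, 228];307 [2, 59, 142] [105, 180, 229];308 [1, 68, 162] [104, 179, 229];309 [4, 69, 161] [104, 182, 231];310 [5, 71, 161] [102, 176, 225];311 [4, 69, 161] [68, 124, 126];312 [4, 70, 160] [39, 75, 27];313 [8, 70, 160] [36, 72, 11];314 [8, 70, 156] [37, 73, 15];315 [17, 68, 117] [37, 72, 13];316 [14, 70, 129] [38, 72, 15];317 [10, 68, 149] [39, 74, 16];318 [25, 66, 69] [37, 72, 12];319 [26, 66, 56] [34, 71, 10];320 [27, 66, 51] [38, 73, 16];321 [29, 66, 59] [49, 93, 76];322 [12, 69, 139] [95, 166, 192];323 [8, 71, 165] [112, 193, 233];324 [4, 71, 165] [112, 192, 230];325 [10, 72, 164] [113, 191, 229];326 [0, 55, 134] [112, 191, 230];327 [5, 26, 61] [112, 191, 230];328 [10, 9, 13] [111, 190, 229];329 [10, 11, 10] [110, 190, 229];330 [11, 10, 8] [112, 191, 230];331 [7, 5, 6] [110, 191, 230];
```

```bash
python3 - <<'E'
from tilt import *
import pickle
np.set_printoptions(precision=4,suppress=True)
S,c=pickle.load(open('w9.pkl','rb'))
for gx in (-.001,0,.001,.002):
  for gz in (.0513,.0533,.0553):
    M=np.array(c['mount'])
    f=lambda r: fit(c,r,gz)
    import tilt
    def solve(rows):
        K=np.array([[c['fx'],0,c['cx']],[0,c['fy'],c['cy']],[0,0,1.]])
        X={'A':(.03,.014),'B':(.022,.014),'C':(.03,-.076),'D':(.022,-.014)}
        def row(k,th):
            x,z=X[k];s,co=np.sin(th),np.cos(th)
            q=M[:3,:3].T@(np.array([gx+x*co+z*s,0,gz+x*s-z*co])-M[:3,3]);q=np.array([q[0],-q[1],-q[2]])
            return cv2.projectPoints(q[None],np.zeros(3),np.zeros(3),K,np.array([c['k1'],0,0,0,0.]))[0][0,0,1]
        return [round(row(k,np.radians(t)),1) for t in (14,16.4,18,20,22) for k in 'AB'],[round(row('C',np.radians(t)),1) for t in (14,16.4,18,20,22)]
    print(gx,gz,*solve(0))
E
```

```text
-0.001 0.0513 [np.float64(214.7), np.float64(232.4), np.float64(213.2), np.float64(230.8), np.float64(212.2), np.float64(229.8), np.float64(211.1), np.float64(228.6), np.float64(210.1), np.float64(227.4)] [np.float64(200.1), np.float64(204.4), np.float64(207.3), np.float64(210.9), np.float64(214.5)]
-0.001 0.0533 [np.float64(213.2), np.float64(230.6), np.float64(211.6), np.float64(229.0), np.float64(210.7), np.float64(228.0), np.float64(209.6), np.float64(226.9), np.float64(208.6), np.float64(225.8)] [np.float64(199.3), np.float64(203.5), np.float64(206.4), np.float64(209.9), np.float64(213.5)]
-0.001 0.0553 [np.float64(211.6), np.float64(228.8), np.float64(210.1), np.float64(227.3), np.float64(209.2), np.float64(226.3), np.float64(208.2), np.float64(225.2), np.float64(207.2), np.float64(224.1)] [np.float64(198.5), np.float64(202.7), np.float64(205.5), np.float64(209.0), np.float64(212.6)]
0 0.0513 [np.float64(212.6), np.float64(230.3), np.float64(211.1), np.float64(228.7), np.float64(210.1), np.float64(227.7), np.float64(209.0), np.float64(226.5), np.float64(208.0), np.float64(225.4
[... 1790 characters left out ...]
.4)] [np.float64(196.2), np.float64(200.5), np.float64(203.4), np.float64(207.0), np.float64(210.7)]
0.002 0.0533 [np.float64(206.9), np.float64(224.5), np.float64(205.5), np.float64(223.0), np.float64(204.5), np.float64(222.0), np.float64(203.5), np.float64(220.8), np.float64(202.5), np.float64(219.8)] [np.float64(195.4), np.float64(199.7), np.float64(202.5), np.float64(206.1), np.float64(209.7)]
0.002 0.0553 [np.float64(205.5), np.float64(222.8), np.float64(204.0), np.float64(221.3), np.float64(203.1), np.float64(220.4), np.float64(202.1), np.float64(219.2), np.float64(201.2), np.float64(218.2)] [np.float64(194.6), np.float64(198.8), np.float64(201.7), np.float64(205.2), np.float64(208.8)]
```

The near side edge is now hidden, so the tilt is at least 19.5°, and the row changes give about 20.5°. As an independent check, I'll cast the card's green outline from both fixed cameras onto its own plane.

```bash
cat > plane.py <<'E'
from h import *
def measure(name,side,view=False):
    S=telemetry.sense(); R=np.array(S['ee_rot']);t=np.array(S['tcp_pos']);c=capture(name)
    X=R[:,0]*[1,1,0];X/=np.linalg.norm(X);Z=np.array([0,0,1.]);Y=np.cross(Z,X)
    g=t-[0,0,.0533]; n=Y
    o=g+n*side*.0025
    def cast(u,v):
        e,d=ray(c,u,v); p=e+d*(((o-e)@n)/(d@n)); return (p-g)@X,(p-g)@Z
    K=np.array([[c['fx'],0,c['cx']],[0,c['fy'],c['cy']],[0,0,1.]])
    A=np.array(c['attitude']);q=A.T@(g-np.array(c['eye']));u=c['fx']*q[0]/-q[2]+c['cx'];v=c['fy']*-q[1]/-q[2]+c['cy']
    u,v=int(u),int(v); w=35; s=4
    im=cv2.resize(c['color'][v-w:v+w,u-w:u+w],None,fx=s,fy=s,interpolation=cv2.INTER_CUBIC)
    hsv=cv2.cvtColor(im,cv2.COLOR_BGR2HSV)
    m=cv2.inRange(hsv,(38,70,15),(90,255,255))
    cs=cv2.findContours(m,cv2.RETR_EXTERNAL,cv2.CHAIN_APPROX_NONE)[0]
    k=max(cs,key=cv2.contourArea)[:,0].astype(float)
    P=np.array([cast((a+.5)/s-.5+u-w,(b+.5)/s-.5+v-w) for a,b in k])*1000
    return P,im,m
E
python3 - <<'E'
from plane import *
np.set_printoptions(precision=1,suppress=True)
ims=[]
for n in('scene','side'):
    P,im,m=measure(n,-1 if n=='side' else 1)
    h=cv2.convexHull(P.astype(np.float32)); print(n,cv2.minAreaRect(h), cv2.approxPolyDP(h,2.5,True)[:,0].tolist())
    ims.append(np.hstack([im,cv2.cvtColor(m,cv2.COLOR_GRAY2BGR)]))
cv2.imwrite('pics/pl.png',np.vstack(ims))
E
```

```text
scene ((-36.085472106933594, -24.723464965820312), (69.09895324707031, 16.559175491333008), 69.25642395019531) [[-30.295854568481445, 10.028182983398438], [-54.163455963134766, -49.079261779785156], [-52.42173385620117, -55.48069763183594], [-26.264509201049805, -22.169071197509766]]
side ((-9.936285018920898, -24.086753845214844), (89.21012878417969, 56.440025329589844), 67.88720703125) [[30.740877151489258, 7.252336502075195], [-39.1118278503418, -24.156612396240234], [-50.98618698120117, -52.86298751831055], [-0.5307613015174866, -73.52587127685547]]
```

View pics/pl.png

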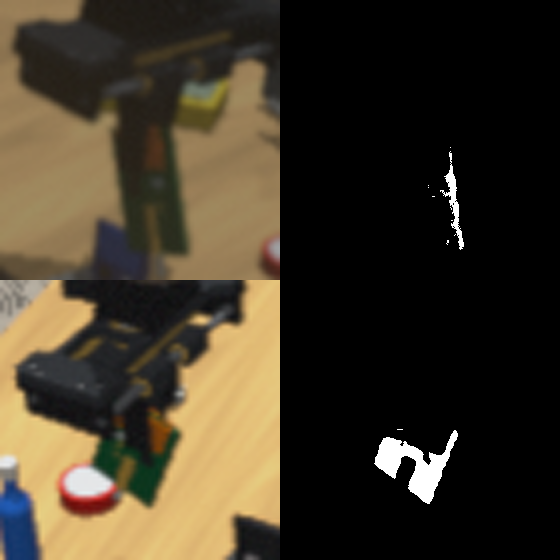

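Reading the pictures: in the side view the card's lower edge and right edge give 22.2° and 21.1°, the scene edge gives about 22°, and the wrist gives about 20.5°. I take about 21.3°, which is square to within about 1.5°. That is my 12th picture, so from here I work by numbers only. Next I carry the card to the board.

Request:
drive_tool --pt "0 -0.25 -0.2 0" --pt "0 -0.6 -0.2 0" --pt "0 -0.95 -0.2 0" --pt "0 -0.95 -0.2 0"

```text
time_s: 14.62
tcp_pos: [0.5489, 0.0691, 0.3157]
ee_rot: [[-0.987, 0.163, -0.002], [0.163, 0.987, -0.001], [0.002, -0.001, -1.0]]
wrist_force: [-0.6, 0.7, -0.2]
gripper_width: 0.113
```

Request:
drive_tool --pt "0 -0.35 0 0" --pt "0 -0.7 0 0" --pt "0 -0.95 0 0" --pt "0 -0.95 0 0"

```text
time_s: 15.12
tcp_pos: [0.5313, -0.0421, 0.3156]
ee_rot: [[-0.987, 0.162, -0.001], [0.162, 0.987, -0.0], [0.001, -0.0, -1.0]]
wrist_force: [1.2, -0.1, 0.0]
gripper_width: 0.11
```

Request:
drive_tool --pt "0.2 -0.3 0 -0.05" --pt "0.4 -0.6 0 -0.11" --pt "0.5 -0.95 0 -0.17" --pt "0.5 -0.95 0 -0.223" --pt "0.5 -0.95 0 -0.223" --pt "0.5 -0.95 0 -0.223"

```text
time_s: 15.88
tcp_pos: [0.4546, -0.1434, 0.316]
ee_rot: [[-0.959, -0.282, -0.0], [-0.282, 0.959, 0.0], [0.0, 0.0, -1.0]]
wrist_force: [-0.7, -0.6, -0.3]
gripper_width: 0.108
```

Request:
drive_tool --pt "0.15 -0.3 0 0" --pt "0.31 -0.58 0.1 0" --pt "0.31 -0.58 0.3 0" --pt "0.31 -0.58 0.5 0" --pt "0.31 -0.58 0.65 0" --pt "0.31 -0.58 0.65 0" --pt "0.31 -0.58 0.65 0"

```text
time_s: 16.75
tcp_pos: [0.4389, -0.2213, 0.2389]
ee_rot: [[-0.959, -0.283, 0.001], [-0.283, 0.959, -0.001], [-0.001, -0.001, -1.0]]
wrist_force: [0.1, -0.4, -0.4]
gripper_width: 0.111
```

```bash
python3 - <<'E'
from plane import *
np.set_printoptions(precision=4,suppress=True)
F=[]
for i in range(8): capture('wrist'); F.append(telemetry.sense()['wrist_force'])
S=telemetry.sense(); print(S['time_s'],S['tcp_pos'],np.mean(F,0),np.std(F,0))
for n,sd in(('side',-1),('scene',1)):
    P,im,m=measure(n,sd); c=capture(n); cv2.imwrite(f'pics/{n}10.png',c['color'])
    h=cv2.convexHull(P.astype(np.float32)); print(n,cv2.minAreaRect(h),cv2.approxPolyDP(h,2.5,True)[:,0].round(1).tolist())
    b=(335,170,362,192) if n=='side' else (245,222,272,248)
    for k in blob(c['color'],(20,110,90),(35,255,255),b)[:2]: print(' ring',cv2.contourArea(k),cv2.boundingRect(k))
    # predicted pixel of the tip
    R=np.array(S['ee_rot']);t=np.array(S['tcp_pos']);tip=t+R@[-.0341,0,.1409];print(' tip',tip)
    A=np.array(c['attitude']);q=A.T@(tip-np.array(c['eye']));q=np.array([q[0],-q[1],-q[2]])
    K=np.array([[c['fx'],0,c['cx']],[0,c['fy'],c['cy']],[0,0,1.]])
    u,v=cv2.projectPoints(q[None],np.zeros(3),np.zeros(3),K,np.array([c['k1'],0,0,0,0.]))[0][0,0];print(' tip px',u,v)
    u,v=int(u),int(v)
    for y in range(v-14,v+6): print(y,' '.join('%02x%02x%02x'%tuple(int(z) for z in c['color'][y,x][::-1]) for x in range(u-6,u+7)))
E
```

```text
17.15 [ 0.4381 -0.2215  0.2385] [ 0.1335  0.1794 -0.5821] [0.3926 0.4133 0.4983]
side ((-58.35288619995117, -104.17364501953125), (109.34590911865234, 107.49935913085938), 2.202531576156616) [[-103.5999984741211, -52.099998474121094], [-111.30000305175781, -134.39999389648438], [-109.30000305175781, -152.5], [-102.19999694824219, -159.60000610351562], [-1.7000000476837158, -155.8000030517578], [-2.9000000953674316, -125.5], [-12.5, -83.4000015258789]]
 ring 13.0 (346, 179, 6, 4)
 ring 3.5 (358, 170, 4, 4)
 tip [ 0.4708 -0.2119  0.0976]
 tip px 350.803958851488 170.5029077874642
156 dfb874 deb672 deb672 dbb370 c3a164 847649 344528 0e371e 0d351c 1b3b26 324738 405144 364a3b
157 dcb570 ddb471 dcb471 d6ae6d a98e59 545734 193a21 0c361d 0d371c 1d3c1f 253f22 233e25 143922
158 dbb370 dcb470 d8b16e c1a065 837649 344427 12381f 11381f 17381f 1f3a1c 223c1e 17391f 11371e
159 dab06f d9b06f d5ac6c ab8e57 535834 1a3a20 0e361f 153820 2a3f22 334222 2d4020 324120 324223
160 dab26f dab070 c6a265 897a4b 354427 0c361d 0a351c 11371f 1e3c1e 2a3e1f 474821 685726 685726
161 deb672 dab06e b2935b 575a36 1a3920 0
[... 2970 characters left out ...]
 74644d 87704f 866f4d 776345 6a583e
218 977d56 977c56 977d56 997e58 937a55 856f51 6d6152 645d53 6f624e 7f6a4d 786345 6b583e 65543b
219 977d56 987d57 977c56 947a55 927954 8b7352 796850 6e6352 6d5f4c 705d44 69573d 65553b 65543b
220 967c55 957b56 937a54 927953 937954 927853 8c7554 846f51 715f45 67563e 65533a 65553b 67563c
221 947a55 947a55 937954 937954 947a55 947a54 937954 8d7552 766245 67563c 66553c 66553b 67553c
222 947a55 947b55 957b55 957a55 947a55 947a55 957b55 8d7451 766244 69573d 67553c 64543b 605239
223 947b55 957b56 947a54 937954 907653 907752 8e7652 7f6949 6f5c40 67563c 62533a 584d36 4b462f
224 8d7451 8d7451 8e7552 8b7250 7f6949 7a6647 786345 705d41 69573d 62533a 564c34 45432d 363a27
```

Both cameras show the pin end within a pixel of where I predicted it: scene (253.3,219.5) against predicted (252.8,219.4), side (350.7,170.7) against (350.8,170.5). Now to a 10 mm stand-off over the pad.

Request:
drive_tool --pt "-0.05 0.01 0.1 0" --pt "-0.05 0.01 0.2 0" --pt "-0.05 0.01 0.28 0" --pt "-0.05 0.01 0.33 0" --pt "-0.05 0.01 0.33 0" --pt "-0.05 0.01 0.33 0"

```text
time_s: 18.1
tcp_pos: [0.4437, -0.2188, 0.1989]
ee_rot: [[-0.959, -0.282, 0.001], [-0.282, 0.959, -0.0], [-0.001, -0.0, -1.0]]
wrist_force: [-0.6, 0.7, -0.4]
gripper_width: 0.115
```

```bash
cat > chk.py <<'E'
from h import *
np.set_printoptions(precision=4,suppress=True)
import sys
N=int(sys.argv[1]); F=[];T=[]
for i in range(N): capture('wrist'); s=telemetry.sense(); F.append(s['wrist_force']);T.append(s['tcp_pos'])
S=telemetry.sense();R=np.array(S['ee_rot']);t=np.mean(T,0)
print(S['time_s'],t,'F',np.mean(F,0),'+-',np.std(F,0)/N**.5)
tip=t+R@[-.0341,0,.1409]; pad=np.array([.4793,-.2085,.0486]); print('tip',tip,'pad-tip in tool',R.T@(pad-tip))
if len(sys.argv)>2:
  for n in('side','scene'):
    c=capture(n); b=(335,165,362,195) if n=='side' else (245,215,275,248)
    A=np.array(c['attitude']);K=np.array([[c['fx'],0,c['cx']],[0,c['fy'],c['cy']],[0,0,1.]])
    for nm,p in(('tip',tip),('pad',pad)):
        q=A.T@(p-np.array(c['eye']));q=np.array([q[0],-q[1],-q[2]]);uv=cv2.projectPoints(q[None],np.zeros(3),np.zeros(3),K,np.array([c['k1'],0,0,0,0.]))[0][0,0];print(n,nm,uv)
        if nm=='tip':u,v=uv.astype(int)
    for y in range(v-7,v+9): print(y,' '.join('%02x%02x%02x'%tuple(int(z) for z in c['color'][y,x][::-1]) for x in range(u-7,u+9)))
E
python3 chk.py 10 v
```

```text
18.6 [ 0.4436 -0.2187  0.1989] F [-0.1644 -0.2259 -0.5   ] +- [0.1391 0.1228 0.1555]
tip [ 0.4763 -0.2091  0.058 ] pad-tip in tool [-0.0031 -0.0003  0.0094]
side tip [348.9789 179.0031]
side pad [348.1494 180.893 ]
172 1a3d27 0f552d 0b582c 0a4724 0e3b21 0a371e 0a351c 0c361c 143920 2d3e20 5c5023 765d28 655427 383f20 13371f 0c361c
173 1b3d28 10552c 0a5a2d 0a4f27 0a411f 0e3b20 10381e 12361d 1a381d 474721 6d5a28 735b26 564a21 22391e 0e371d 0c361e
174 144427 0e582d 0a5e2f 0a5c2e 0a592c 114f2a 194323 1f3b1e 303f23 5c5126 735c26 5f5024 374021 14361d 0c361c 0a361d
175 0a5d2e 0a5e2e 0a602e 0a5e2d 0a5e2e 0d5e30 1d5a2f 32522c 495032 645832 69592c 464620 1e381f 10381f 0b361e 0f3820
176 0b6131 0a602f 0a602e 0a602e 0a5f2f 0a5f2f 0b5e2e 255f37 4e644d 5f6555 47533a 253f23 0e371d 0c371e 0e3820 113721
177 0a5f2f 0a5f2f 0a5f2e 0a5f2e 0a5e2d 0a5f2e 116030 346141 526454 4f5f50 274d32 113e22 163c20 153b1e 113b20 0f371e
178 0a5f2d 0a602f 0a5f2f 0a5f2e 256330 3a672c 496c35 647457 6a7062 415042 1a4126 153e22 2c4322 374924 214122 12351e
179 0a5f2f 0a602e 0c6030 1d612e 597527 90921a a79922 9a882f 7b7230 4e5326
[... 2186 characters left out ...]
452a
234 2c3322 2e3423 2d3323 2d3222 2d3322 333621 403c23 4b3e26 53402a 5c432d 62482d 68522c 685a29 555328 3c4829 30452a
235 2d3222 2c3221 2d3322 2e3423 333621 464224 584827 5f462b 65462f 714d34 735133 69522c 5c5128 464725 354227 2e4429
236 2c3221 2d3322 2c3221 303523 404024 625528 786030 7b5c34 7c5b35 7e5e35 7a6033 6d5e2d 57552a 3d4828 30432a 2e4429
237 2d3324 2d3322 2d3322 303623 494825 70642b 816f30 816c31 806b31 796831 685f2e 55552b 414d2a 34482b 30462b 2d452a
238 2c3222 2d3322 2e3524 2f3924 3d4728 55582b 605f2c 605e2c 5d5b2c 54572c 47512c 394a2b 33482c 2e462a 2e452a 2e452b
239 2d3423 2d3422 2e3925 2e3f28 314529 374a2b 3b4b2a 3b4c2a 3a4b2b 35482a 32472b 2f452a 2f462a 2f462b 2d4529 2f462b
```

Request:
drive_tool --pt "-0.01 0 0.03 0" --pt "-0.02 0 0.055 0" --pt "-0.028 0 0.077 0" --pt "-0.034 0 0.094 0" --pt "-0.034 0 0.094 0" --pt "-0.034 0 0.094 0"

```text
time_s: 19.45
tcp_pos: [0.4473, -0.2175, 0.1875]
ee_rot: [[-0.959, -0.282, -0.0], [-0.282, 0.959, -0.0], [0.0, -0.0, -1.0]]
wrist_force: [-0.3, 0.7, 0.2]
gripper_width: 0.113
```

```bash
python3 chk.py 14
```

```text
20.15 [ 0.4473 -0.2175  0.1874] F [-0.3331 -0.1489  0.3152] +- [0.1302 0.1208 0.1362]
tip [ 0.48   -0.2079  0.0465] pad-tip in tool [ 0.0009 -0.0004 -0.0021]
```

Contact: about 0.9 N, so the spring is in by about 2 mm, as predicted. I'll press about 4 mm more along the board normal.

Request:
drive_tool --pt "-0.003 0 0.008 0" --pt "-0.006 0 0.016 0" --pt "-0.009 0 0.024 0" --pt "-0.012 0 0.032 0" --pt "-0.012 0 0.032 0" --pt "-0.012 0 0.032 0" --pt "-0.012 0 0.032 0"

```text
time_s: 21.02
tcp_pos: [0.4488, -0.2171, 0.1836]
ee_rot: [[-0.959, -0.282, 0.0], [-0.282, 0.959, -0.0], [-0.0, -0.0, -1.0]]
wrist_force: [-0.9, -0.2, 0.9]
gripper_width: 0.117
```

```bash
python3 chk.py 20 v | cut -c1-125
```

```text
22.025 [ 0.4488 -0.2171  0.1835] F [-0.7439  0.0056  1.246 ] +- [0.0694 0.0841 0.0878]
tip [ 0.4815 -0.2075  0.0426] pad-tip in tool [ 0.0024 -0.0003 -0.006 ]
side tip [347.5144 182.1496]
side pad [348.1494 180.893 ]
175 0b5c2e 0b5c2d 0c532b 0c4021 0e371e 0b341b 0a351b 0e381e 1c391d 464721 6a5928 735b26 574a1f 28391e 0e361e 0b351c
176 0d5f30 0a5e2e 0a552b 0b4322 0f3c20 0e391e 0a361d 12381f 303f21 5c5124 755c29 635326 37401f 13361e 0c371f 0b341c
177 1e5f2f 0a5f2e 0a5d2e 0a582b 0a5129 104a27 0a4122 1b3c1f 464821 6b5827 725a24 574c22 24391f 0d371e 0d371f 0a351e
178 1e602f 0a5e2e 0a5e2f 0a5d2f 0b5d2d 24612d 3b6329 465c28 5f592c 725d2c 5f5124 384122 13381f 0b351c 0f371f 0b361c
179 0a5f2f 0a5d2e 0a5529 0a5329 1f5f2d 587426 898f1c 928c2d 7b7246 645e43 454a26 1d3a1d 0b371f 0c361d 0a351c 0c361e
180 0a5f2f 0a5f2e 0a5e2e 0a5d2e 20592c 53601f 7b6e1c 856e40 786551 756040 695d21 3d4c1e 143d1e 0a381e 0e381e 0d371e
181 0a602f 0b5e2f 0c5f2e 0a5f2f 1e602d 557228 7f7d1f 836b25 785831 7b542e 7f6123 685e14 2a421e 0b3b1e 0a3a1e 0d3d21
182 0a602f 0a5e2f 0a602f 0b602f 0b5f2e 25642f 4a6f2c 7b861f 908514 8269
[... 2186 characters left out ...]
452a
239 2d3322 2c3422 2e3824 324127 37482a 384929 384a2b 34482a 32472b 2f452a 2d4429 2f462b 2e452b 2e462b 2f452b 2e462b
240 2e3423 2d3824 2e3f28 2e442a 2f452a 30462a 2f452b 2e4529 2f462a 2e452a 2f462a 2f452b 2f462b 2e452a 2d452a 2e452a
241 2d3925 2d3f26 2e4329 2f462b 2f462b 2e462b 2f472c 2e452a 2f442b 2f4229 2f422a 2f422b 2f422a 2e4128 2e4329 2e442a
242 2f4229 2e4329 2e452a 30472c 2f452b 2f452a 2e442a 2e4229 2f3c29 303727 303426 2f3425 2f3525 2e3525 303927 2f3d29
243 30462b 2e452a 2f462a 2f462b 2f462b 30462b 2f432a 2f3b28 2f3125 302d24 312c24 302c23 302c24 302c24 303025 2f3525
244 2f452b 30462c 30462b 2f462b 30452b 2f4129 313c29 303226 302c23 302b23 302b23 302b24 2f2a22 2f2b23 2f2f23 303826
```

Force along the board normal is 1.85 N (spring about 5.4 mm in), and geometry gives about 6.5 mm, so it is about half-way. The scene view has the pin end at about (257.7,235) against the pad centre at (257.5,234.9). I'll hand it in.

```bash
python3 -c "
from h import *
S=telemetry.sense();print(S['time_s'],S['joint_velocities'],S['gripper_width']);print(order.finish_job())"
```

```text
22.125 [-0.00611444 -0.09215876 -0.07875944  0.10939956  0.10942585 -0.05198165] 0.11616992069795243
the job is handed in; nothing more can be done
None
```

I handed the job in at 22.1 s, with the arm still and the gripper holding the card on the yellow-ringed pad.

**What I did:** I lifted the orange-grip card straight up out of the middle slot. The tool cannot tilt, so I set the card's lean by pivoting it in the grip, pushing its side edge against the outer far face of the fixed rack at about 5–8 N. I then turned it to the board's heading and pressed the pin onto the pad along the board's normal.

**Last checks:**

| Check | Result |
|---|---|
| Pin position on pad | Pin end within about 1 px of the pad centre in the scene view; about 0.5 mm off along the board by estimate |
| Press force | 1.85 N along the board normal |
| Spring travel | 5.4 mm from the force, about 6.5 mm from geometry |

**Disagreements and gaps:**
- **Tilt:** the readings disagreed: about 20.5° from the wrist camera, and 21.1–22.2° from the two fixed cameras. I took 21.3°, so the card may lean 1–2° too far, and I did not correct that.
- **Spares:** both spare cards were still standing when last seen, before the second pivoting push. I did not check them by picture after that.
- **Board contact:** nothing but the pin should be touching the board, judging by geometry and low force. I had no pictures left to confirm it by eye.

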